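# Put away tested radio parts and scrap the open filter

### The job

Clear the tested radio parts off the bench: lay the two lidded filters flat, lid up, in the white two-bay tray, one in each bay, and stand both black finned loads upright in the wooden box. The filter whose lid is missing is scrap: push it down through the sprung flap of the grey scrap box and let it drop inside, so that the flap shuts behind it.

Things in the scene. Friction and masses are not known exactly. Their poses are not given: they have to be found in the camera images.
- filter_1: Good filter: aluminium housing with a flat lid and six dark screw heads, about 90 g. Housing 28 (x) x 56 (y) x 20 mm high, origin at the centre of its underside, z up; yaw within 0.6 rad of 0 at the start. Two brass sockets, 7 diameter, 10 up, stick out 7 from its -x side at y = +-16: grip its end faces, 56 apart along y (mm).
- filter_2: Good filter, identical to filter_1: lidded, six screw heads, about 90 g. Housing 28 (x) x 56 (y) x 20 mm high, origin at the centre of its underside, z up; yaw within 0.6 rad of 0 at the start. Two brass sockets, 7 diameter, 10 up, stick out 7 from its -x side at y = +-16: grip its end faces, 56 apart along y (mm).
- filter_open: Scrap filter: same housing without lid; from above one sees an open pocket with three brass posts. About 80 g. Housing 28 (x) x 56 (y) x 20 mm high, origin at the centre of its underside, z up; yaw within 0.6 rad of 0 at the start. Two brass sockets, 7 diameter, 10 up, stick out 7 from its -x side at y = +-16: grip its end faces, 56 apart along y (mm).
- load_1: Dummy load: black finned round body, 40 diameter x 55 mm high, with a steel plug 16 diameter x 12 high on top (67 in all). Origin at the centre of its underside, z up. About 120 g, stands upright; grip it anywhere round the body.
- load_2: Dummy load like load_1: black finned round body, 40 diameter x 55 mm high, with a steel plug 16 diameter x 12 high on top (67 in all). Origin at the centre of its underside, z up. About 120 g, stands upright; grip it anywhere round the body.
- tray: White plastic tray fixed to the bench, 124 (x) x 138 (y) mm outside; floor 4 thick, rims and divider 4 thick, tops 12 above the bench. The divider along y at x = 0 makes two bays, each 56 (x) x 130 (y) inside, centred at x = -30 and +30. Origin at the centre of its underside, z up.
- bin: Open wooden box fixed to the bench, 90 (x) x 160 (y) mm outside, walls 4 thick with tops 28 above the bench, floor 4 thick, undivided. Origin at the centre of its underside, z up.
- scrap_box: Grey steel scrap box fixed to the bench, 130 x 130 x 95 mm high, closed but for a slot in its top (x -30 to +24, y -55 to +55) filled by the steel flap. Hollow below, 124 x 124, floor 3 thick. Origin at the centre of its underside, z up.
- flap (a joint): Sprung flap in the scrap box's top: 0 shut, flush; swings down to 1.5 rad. Hinge along y at the slot's +x edge (steel rod); flap 52 mm long, free edge at x = -28. A part's weight does not open it, a push of 1 to 5 N does; it springs shut. A filter held by its ends, lengthwise along y at x = 0, clears the free edge when its underside is 50 mm below the top; let go, it drops in.

How it is judged:
At the end, for the whole second after the job is handed in: One lidded filter lies flat and lid up (within 0.1 rad) on the floor of each of the tray's two bays; both loads stand upright (within 0.1 rad) on the floor of the wooden box; the lidless filter is inside the scrap box with the flap shut (below 0.1 rad); all five are at rest (((x of filter_1 in the frame of tray between -0.058 and -0.006 m and y of filter_1 in the frame of tray between -0.065 and 0.065 m and z of filter_1 in the frame of tray between 0 and 0.01 m and x of filter_2 in the frame of tray between 0.006 and 0.058 m and y of filter_2 in the frame of tray between -0.065 and 0.065 m and z of filter_2 in the frame of tray between 0 and 0.01 m) or (x of filter_1 in the frame of tray between 0.006 and 0.058 m and y of filter_1 in the frame of tray between -0.065 and 0.065 m and z of filter_1 in the frame of tray between 0 and 0.01 m and x of filter_2 in the frame of tray between -0.058 and -0.006 m and y of filter_2 in the frame of tray between -0.065 and 0.065 m and z of filter_2 in the frame of tray between 0 and 0.01 m)) and angle between each of filter_1, filter_2, load_1, load_2's own z axis and vertical below 0.1 rad and x of load_1 in the frame of bin between -0.041 and 0.041 m and y of load_1 in the frame of bin between -0.076 and 0.076 m and z of load_1 in the frame of bin between 0 and 0.012 m and x of load_2 in the frame of bin between -0.041 and 0.041 m and y of load_2 in the frame of bin between -0.076 and 0.076 m and z of load_2 in the frame of bin between 0 and 0.012 m and x of filter_open in the frame of scrap_box between -0.065 and 0.065 m and y of filter_open in the frame of scrap_box between -0.065 and 0.065 m and z of filter_open in the frame of scrap_box between 0 and 0.075 m and value of joint flap below 0.1 rad and linear speed of each of filter_1, filter_2, filter_open, load_1, load_2 below 0.02 m/s); the robot touches nothing.
It also fails if it takes over 128 s, if anything falls off the work surface, if the arm or the gripper's body presses on something with over 40 N, if the wrist force passes 120 N, or if a joint passes its speed limit or range.

### The arm

A 6-joint arm with a two-finger parallel gripper is mounted at the origin on the work surface. World frame = base frame: x ahead of the robot, y to its left, z up, the work surface at z = 0. Lengths are in m, angles in rad, forces in N, time in s.
With the tool pointing down it reaches from about 0.25 to 0.775 m from the base axis. Payload 4 kg.
Tool frame: the origin (TCP) lies on the centre line of the jaws, within the pads' length; the fingertips stand 14 mm ahead of it and the grasp point (between the pads) lies 5 mm behind it; z points along the fingers, y is the line along which they close (so a half turn about z gives the same grasp; the last joint's range is limited). The gripper opens to 94 mm and grips with 3 to 60 N. Pads are 16 mm wide; open, the fingers measure 119 mm over their backs; the gripper's body (75 mm by 177 mm) begins 78 mm behind the grasp point.
Start: joints at [1.187, 0.087, 1.371, -0, 1.684, -0.103], TCP at [0.152, 0.528, 0.191] pointing down, gripper open.
Joint ranges: [-3.1, 3.1], [-0.76, 2.03], [0.27, 2.55], [-1.08, 4.22], [0.17, 2.65], [-2.57, 2.57]. Speed limits (rad/s): [2.79, 2.79, 3.14, 3.14, 3.14, 3.14].

### API

Orientations are given as a rotation vector (axis times angle).
In Python, from rig import * gives the robot as it stands. The module is installed in compiled form; this text tells all that it offers.
- The arm moves only by the tool send_rows, never from a script. Its argument "series" is a list of rows, each a list of 3 entries, a list of its own where there are three numbers: the shift along the tool's x, y, z normalised to -1 to 1, where 1 is 150 mm, then the turn, a rotation vector about the tool's x, y, z normalised to -1 to 1, where 1 is pi rad, then the opening, from 0 (shut) to 1 (fully open). A call has 1 to 10 rows; each row is the pose to reach, as a shift and turn from the pose commanded when the call began, along the tool's axes at that moment, turning the shorter way round; what a row does not reach only later rows make up. A row lasts 1/8 s, in which the tool goes at most 62.5 mm and 10.7 degrees, less where a joint would pass 70% of its speed; a pose out of reach is approached as far as the arm can. A call with a number of a shift or a turn outside -1 to 1 is refused whole. A call with a gripper value outside its range is refused whole. The fingers move at their own pace and stop on an object; the grip force is fixed at half the most. Time passes only in rows, so rows that repeat a pose let the fingers close. It gives the time, the measured TCP pose, the force, the opening and the grip force at its end, in the units of the state.
- observe(): the state, without advancing time (a new reading comes with each control period).
- capture(name): name is "scene" or "side" or "wrist"; returns the picture (420x560x3 uint8, red, green, blue); there is no depth.
- camera_params(name): a dict with "fx", "fy", "cx", "cy" (pixels), "R" (3x3) and "t" (3): a world point X has camera coordinates R X + t. Camera axes: x right, y down, z forward; pixel columns grow to the right and rows downward; lengths in m; the calibration is good to about 2 mm. The wrist camera is an equidistant fisheye: a pixel r from the principal point sees the ray r / f radians off the axis. A picture is of the moment at which its call begins: read the wrist's pose just before it. camera_params takes no time and is no camera call; for the wrist camera it gives the pose at the moment of the call.
- hand_in(): hands the job in; it is judged then, once.
The state is a dict: "time_s": time; "joints": joint angles; "joint_velocities": joint speeds; "effort": joint torques, N m; "tool_pos": TCP position; "tcp_rot": TCP orientation; "contact_force": force on the tool from outside, world axes, zero at the start; "ft_torque": the same for the moment, N m; "width": finger opening in m; "grasp_force": force on a finger pad.
Only numpy, scipy, OpenCV 4.12 (cv2) and the standard library are available. Lean on these libraries where they do the work, as an engineer would, in place of code of your own. Each camera call takes 0.05 s, during which the arm holds its last target. There are 200 camera calls.

## Working session

There is one attempt and no reset: what is moved stays moved. The work goes in short steps, Python scripts to look and compute and a tool call to move; the robot and the scene stay as the last step left them, time stands still between calls to the robot, and variables do not carry over. Pictures are saved under pics/ and viewed, at most 14 in all, crops included, and the job is handed in when it is done.

Besides the shell and the picture viewer there is one more tool, called after "Request:" by a JSON object that holds its "fn" and its "kwargs". send_rows: Moves the arm, as the interface text tells. Its arguments: {"type":"object","properties":{"series":{"type":"array","items":{"type":"array"}}},"required":["series"]}

```bash
mkdir -p pics
python3 - <<'E'
from rig import *
import cv2
print(observe())
for n in ("scene","side","wrist"):
    p=camera_params(n); print(n,p)
    cv2.imwrite(f"pics/a_{n}.png",capture(n)[:,:,::-1])
E
```

```text
{'time_s': 0.0, 'joints': array([ 1.18692897e+00,  8.79489457e-02,  1.37225081e+00,  2.23250567e-05,
        1.68357846e+00, -1.03088033e-01]), 'joint_velocities': array([-1.62876110e-03, -5.30852888e-05, -1.10788564e-03, -5.41622300e-04,
        2.45783270e-04,  8.38727110e-05]), 'effort': array([ 1.92591098e-03, -3.40176451e+01, -3.02432513e+01,  7.18710688e-02,
        3.29413265e-02, -1.76400563e-04]), 'tool_pos': array([0.15218112, 0.52792825, 0.18960926]), 'tcp_rot': array([-0.43951892, -3.11014002,  0.00332283]), 'contact_force': array([ 0.52439751, -0.03604116,  0.25040689]), 'ft_torque': array([0.01007867, 0.02114503, 0.0190466 ]), 'grasp_force': 0.0, 'width': 0.09393624831672383}
scene {'fx': 512.9929621000281, 'fy': 512.9929621000281, 'cx': 280.20466910654727, 'cy': 210.51419233468667, 'R': array([[ 0.0803611 ,  0.99667398, -0.01353009],
       [ 0.79157351, -0.07206159, -0.60681011],
       [-0.60576685,  0.03805387, -0.79473167]]), 't': array([-0.04350061, -0.3462429 ,  1.43759937])}
side {'fx': 386.91916451942626, 'fy': 386.91916451942626, 'cx': 277.5468013952843, 'cy': 206.37801780584664, 'R': array([[ 0.71129603, -0.70267376, -0.0175369 ],
       [-0.38894898, -0.37269488, -0.84250651],
       [ 0.58547131,  0.6060925 , -0.53840063]]), 't': array([-0.37128802,  0.29465843,  0.46397475])}
wrist {'fx': 325.19226210127806, 'fy': 325.19226210127806, 'cx': 281.625358222758, 'cy': 206.13583265557574, 'R': array([[ 0.27646597,  0.96102164, -0.00199516],
       [ 0.9270192 , -0.26613565,  0.26421056],
       [ 0.25338108, -0.07489478, -0.96446296]]), 't': array([-0.54953315, -0.02740609,  0.39097204])}
```

View pics/a_scene.png

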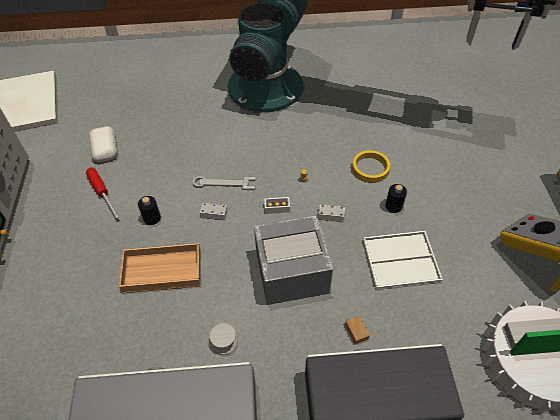

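View pics/a_side.png

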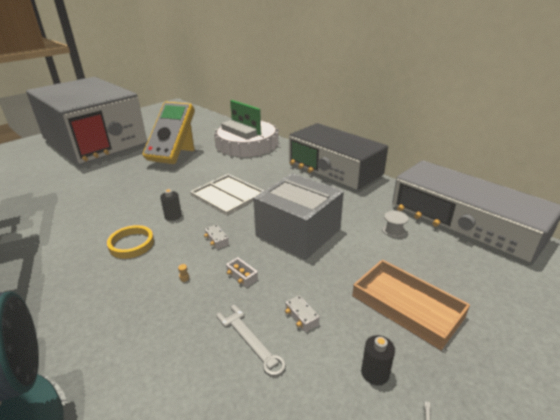

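View pics/a_wrist.png

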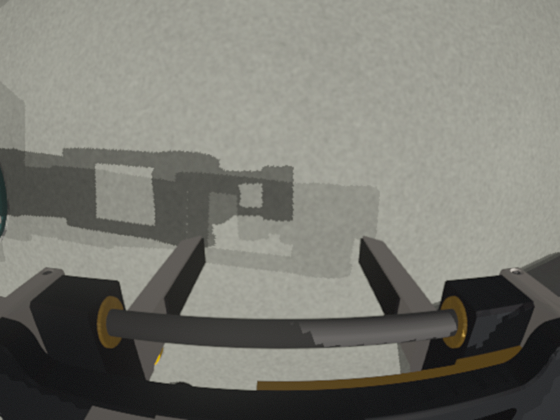

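The scene view shows filters at about (213,211), (277,205, open) and (332,213). The loads are at (149,210) and (396,198), the bin at (160,267), the scrap box at (292,258) and the tray at (402,259). Next I'll measure them.

```bash
cat > h.py <<'E'
import numpy as np, cv2
from rig import *
def ray(n,uv,p=None):
    p=p or camera_params(n); R,t=p["R"],p["t"]; x=(uv[0]-p["cx"])/p["fx"]; y=(uv[1]-p["cy"])/p["fy"]
    if n=="wrist":
        r=np.hypot(x,y); s=np.sin(r)/max(r,1e-9); d=np.array([x*s,y*s,np.cos(r)])
    else: d=np.array([x,y,1.])
    return -R.T@t, R.T@d
def onz(n,uv,z,p=None):
    o,d=ray(n,uv,p); return (o+d*(z-o[2])/d[2])
def proj(n,X,p=None):
    p=p or camera_params(n); c=p["R"]@X+p["t"]
    if n=="wrist":
        a=np.hypot(c[0],c[1]); k=np.arctan2(a,c[2])/max(a,1e-9)
    else: k=1/c[2]
    return np.array([p["cx"]+p["fx"]*c[0]*k,p["cy"]+p["fy"]*c[1]*k])
E
python3 - <<'E'
from h import *
im=cv2.imread("pics/a_scene.png"); 
c=cv2.resize(im[175:310,110:310],None,fx=4,fy=4,interpolation=cv2.INTER_CUBIC);cv2.imwrite("pics/b1.png",c)
c=cv2.resize(im[165:300,290:460],None,fx=4,fy=4,interpolation=cv2.INTER_CUBIC);cv2.imwrite("pics/b2.png",c)
hsv=cv2.cvtColor(im,cv2.COLOR_BGR2HSV); 
def big(m,x0,y0,x1,y1):
    k=np.zeros_like(m);k[y0:y1,x0:x1]=m[y0:y1,x0:x1]
    cs,_=cv2.findContours(k,cv2.RETR_EXTERNAL,cv2.CHAIN_APPROX_NONE);return max(cs,key=cv2.contourArea)
V=hsv[:,:,2]; 
print("bg V",np.median(V[175:230,230:255]),)
def rep(name,c,z):
    P=np.array([onz("scene",q[0],z)[:2] for q in c]).astype(np.float32)*1000
    r=cv2.minAreaRect(P); print(name,cv2.contourArea(c),cv2.boundingRect(c),"ctr",np.round(r[0],1),"size",np.round(r[1],1),"ang",round(r[2],1))
br=((V>165)*255).astype(np.uint8)
for n,b in dict(fL=(190,195,240,225),fM=(255,190,300,220),fR=(310,198,355,228)).items(): rep(n,big(br,*b),.02)
rep("tray",big(br,350,225,450,295),.012)
wood=cv2.inRange(hsv,(5,80,60),(25,255,255)); rep("bin",big(wood,110,235,210,300),.028)
dk=((V<70)*255).astype(np.uint8)
for n,b in dict(lL=(130,185,170,230),lR=(380,178,415,218)).items():
    print(n,cv2.boundingRect(big(dk,*b)))
E
```

```text
bg V 141.0
fL 190.0 (200, 203, 27, 12) ctr [ 433. -143.] size [55.2 28.9] ang 77.8
fM 223.0 (264, 197, 26, 11) ctr [428.3   0.8] size [57.  28.9] ang 84.8
fR 159.5 (319, 204, 26, 13) ctr [461.1 121.4] size [56.9 30.1] ang 77.6
tray 3169.0 (364, 231, 79, 56) ctr [593.8 251.7] size [123.6 137.5] ang 2.2
bin 3364.5 (119, 243, 82, 51) ctr [ 582.5 -250.3] size [105.8 163.6] ang 0.8
lL (138, 196, 23, 29)
lR (381, 184, 26, 29)
```

View pics/b1.png

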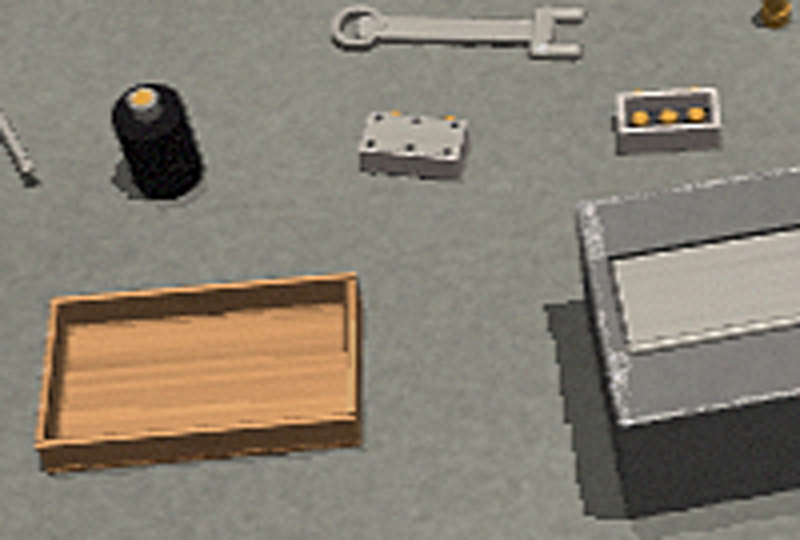

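View pics/b2.png

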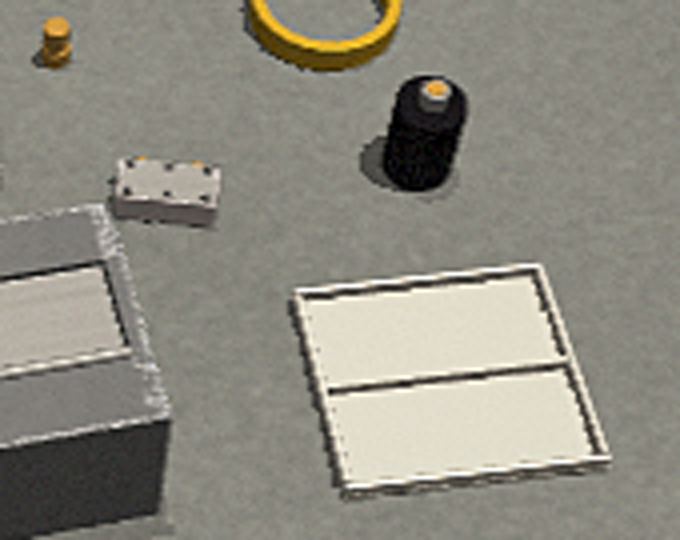

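Run:
```python
from h import *
A=lambda l:[(110+x/4,175+y/4) for x,y in l]; B=lambda l:[(290+x/4,165+y/4) for x,y in l]
def rep(n,px,z):
    P=np.array([onz("scene",q,z)[:2] for q in px],np.float32)*1000
    r=cv2.minAreaRect(P);print(n,P.round().tolist(),"mean",P.mean(0).round(1),np.round(r[1],1),round(r[2],1))
rep("bin",A([(52,300),(356,273),(360,418),(38,444)]),.028)
rep("box",A([(582,205),(622,422)])+B([(168,412),(100,207)]),.095)
rep("slot",A([(613,258),(630,350)])+B([(128,350),(100,265)]),.095)
rep("tray",B([(296,290),(541,266),(610,460),(344,496)]),.012)
for n,q in (("L",A([(142,98)])[0]),("R",B([(436,90)])[0])): print(n,onz("scene",q,.067))
# loads check in side view
s=cv2.imread("pics/a_side.png")
for n,q in (("sideL",(380,342)),("sideR",(168,191))): print(n,onz("side",q,.067))
```

```text
bin [[534.0, -331.0], [531.0, -171.0], [619.0, -168.0], [620.0, -329.0]] mean [ 575.9 -249.8] [ 88.3 161.3] 1.0
box [[546.0, -49.0], [671.0, -37.0], [656.0, 90.0], [533.0, 73.0]] mean [601.4  19.4] [126.2 127.8] 7.1
slot [[579.0, -35.0], [633.0, -30.0], [619.0, 76.0], [569.0, 69.0]] mean [600.   19.7] [ 53.7 107.1] 7.1
tray [[537.0, 182.0], [533.0, 318.0], [655.0, 322.0], [663.0, 184.0]] mean [597.  251.6] [126.1 138.6] 1.6
L [ 0.43285098 -0.28314917  0.067     ]
R [0.44966348 0.26903752 0.067     ]
sideL [ 0.42988084 -0.28573912  0.067     ]
sideR [0.446341   0.26390716 0.067     ]
```

```bash
cat > plan.py <<'E'
import numpy as np
from scipy.spatial.transform import Rotation as Ro
from rig import *
def pose():
    s=observe(); R=Ro.from_rotvec(s["tcp_rot"]); m=R.as_matrix()
    yaw=np.arctan2(-m[0,1],m[1,1]); return s,np.array(s["tool_pos"]),R,yaw
def down(yaw): # tool y = filter y, z down
    y=np.array([-np.sin(yaw),np.cos(yaw),0]); z=np.array([0,0,-1.]); return Ro.from_matrix(np.c_[np.cross(y,z),y,z])
def plan(*wps):
    s,p,R,yaw=pose(); print("at",p.round(4),"yaw",round(np.degrees(yaw),1),"w",round(s["width"],4),"t",round(s["time_s"],2),"F",np.round(s["contact_force"],1))
    for x,y,z,deg in wps:
        T=np.array([x,y,z]); n=int(np.ceil(max(abs(R.inv().apply(T-p)).max(),abs(down(np.radians(deg)).inv().apply(T-p)).max())/.149)) or 1
        for k in range(1,n+1):
            q=p+(T-p)/(n-k+1); Q=down(np.radians(deg))
            sh=(R.inv().apply(q-p)/.15).round(3); tu=((R.inv()*Q).as_rotvec()/np.pi).round(3)
            print((x,y,z,deg),"call",k,sh.tolist(),tu.tolist(),"rows",int(np.ceil(max(np.linalg.norm(q-p)/.0625,np.linalg.norm(tu)*180/10.7)))+1)
            p=q;R=Q
E
python3 -c "
from plan import *
plan((.448,.267,.19,0),(.448,.267,.044,0),(.448,.267,.19,0),(.576,-.212,.19,1))"
```

```text
at [0.1523 0.5281 0.1899] yaw -16.1 w 0.0937 t 0.15 F [ 0.5  1.1 -0.5]
(0.448, 0.267, 0.19, 0) call 1 [-0.792, -0.375, 0.0] [-0.001, -0.0, -0.089] rows 4
(0.448, 0.267, 0.19, 0) call 2 [-0.657, -0.58, -0.0] [0.0, 0.0, 0.0] rows 4
(0.448, 0.267, 0.19, 0) call 3 [-0.657, -0.58, -0.0] [0.0, 0.0, 0.0] rows 4
(0.448, 0.267, 0.044, 0) call 1 [0.0, 0.0, 0.973] [0.0, 0.0, 0.0] rows 4
(0.448, 0.267, 0.19, 0) call 1 [0.0, 0.0, -0.973] [0.0, 0.0, 0.0] rows 4
(0.576, -0.212, 0.19, 1) call 1 [-0.213, -0.798, 0.0] [0.0, 0.0, -0.006] rows 3
(0.576, -0.212, 0.19, 1) call 2 [-0.199, -0.802, 0.0] [0.0, 0.0, 0.0] rows 3
(0.576, -0.212, 0.19, 1) call 3 [-0.199, -0.802, 0.0] [0.0, 0.0, 0.0] rows 3
(0.576, -0.212, 0.19, 1) call 4 [-0.199, -0.802, 0.0] [0.0, 0.0, 0.0] rows 3
```

Request:
{"fn": "send_rows", "kwargs": {"series": [[[-0.792,-0.375,0],[0,0,-0.089],0.8],[[-0.792,-0.375,0],[0,0,-0.089],0.8],[[-0.792,-0.375,0],[0,0,-0.089],0.8],[[-0.792,-0.375,0],[0,0,-0.089],0.8]]}}

```text
time_s: 0.65
tool_pos: [0.2512, 0.4413, 0.1907]
tcp_rot: [-0.005, -3.141, -0.001]
contact_force: [0.3, 0.7, 0.1]
width: 0.0749
grasp_force: 0.0
```

Request:
{"fn": "send_rows", "kwargs": {"series": [[[-0.657,-0.58,0],[0,0,0],0.8],[[-0.657,-0.58,0],[0,0,0],0.8],[[-0.657,-0.58,0],[0,0,0],0.8]]}}

```text
time_s: 1.02
tool_pos: [0.3507, 0.3535, 0.1905]
tcp_rot: [-0.007, -3.141, 0.0]
contact_force: [0.1, 0.7, -1.1]
width: 0.0754
grasp_force: 0.0
```

Request:
{"fn": "send_rows", "kwargs": {"series": [[[-0.657,-0.58,0],[0,0,0],0.8],[[-0.657,-0.58,0],[0,0,0],0.8],[[-0.657,-0.58,0],[0,0,0],0.8],[[-0.657,-0.58,0],[0,0,0],0.8],[[-0.657,-0.58,0],[0,0,0],0.8]]}}

```text
time_s: 1.65
tool_pos: [0.4465, 0.2691, 0.1909]
tcp_rot: [0.003, -3.141, -0.001]
contact_force: [0.1, -0.2, -0.2]
width: 0.075
grasp_force: 0.0
```

```bash
python3 -c "
from plan import *
from h import *
plan((.448,.267,.044,0))
p=camera_params('wrist');im=capture('wrist');print(proj('wrist',np.array([.448,.267,.067]),p))
cv2.imwrite('pics/c1.png',im[:,:,::-1])"
```

```text
at [0.4465 0.2691 0.1909] yaw 0.1 w 0.075 t 1.65 F [ 0.1 -0.2 -0.2]
(0.448, 0.267, 0.044, 0) call 1 [-0.01, -0.015, 0.979] [0.0, -0.0, 0.001] rows 4
[278.87792889 198.14278148]
```

View pics/c1.png

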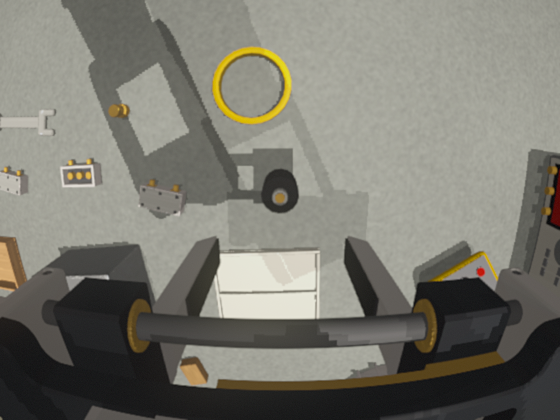

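The plug shows at (280,198), within about 1 px of its predicted position. Grasping now.

Request:
{"fn": "send_rows", "kwargs": {"series": [[[0,0,0.3],[0,0,0],0.8],[[0,0,0.6],[0,0,0],0.8],[[0,0,0.85],[0,0,0],0.8],[[0,0,0.975],[0,0,0],0.8],[[0,0,0.975],[0,0,0],0.8],[[0,0,0.975],[0,0,0],0],[[0,0,0.975],[0,0,0],0],[[0,0,0.975],[0,0,0],0],[[0,0,0.975],[0,0,0],0],[[0,0,0.975],[0,0,0],0]]}}

```text
time_s: 2.95
tool_pos: [0.448, 0.2673, 0.0447]
tcp_rot: [0.002, 3.141, 0.0]
contact_force: [0.4, -0.1, -0.3]
width: 0.0287
grasp_force: 0.0
```

Request:
{"fn": "send_rows", "kwargs": {"series": [[[0,0,-0.1],[0,0,0],0],[[0,0,-0.3],[0,0,0],0],[[0,0,-0.6],[0,0,0],0],[[0,0,-0.97],[0,0,0],0],[[0,0,-0.97],[0,0,0],0]]}}

```text
time_s: 3.58
tool_pos: [0.4509, 0.2687, 0.1975]
tcp_rot: [0.002, 3.13, 0.009]
contact_force: [-0.2, -0.4, 0.8]
width: 0.0003
grasp_force: 0.0
```

```bash
python3 -c "
from plan import *
plan((.576,-.211,.19,1),(.576,-.211,.05,1))"
```

```text
at [0.4509 0.2687 0.1975] yaw -0.1 w 0.0003 t 3.58 F [-0.2 -0.4  0.8]
(0.576, -0.211, 0.19, 1) call 1 [-0.209, -0.799, 0.011] [0.002, 0.004, -0.006] rows 3
(0.576, -0.211, 0.19, 1) call 2 [-0.195, -0.803, 0.013] [0.0, 0.0, 0.0] rows 3
(0.576, -0.211, 0.19, 1) call 3 [-0.195, -0.803, 0.013] [0.0, 0.0, 0.0] rows 3
(0.576, -0.211, 0.19, 1) call 4 [-0.195, -0.803, 0.013] [0.0, 0.0, 0.0] rows 3
(0.576, -0.211, 0.05, 1) call 1 [0.0, 0.0, 0.933] [0.0, 0.0, 0.0] rows 4
```

The width went to 0, so the grasp missed. I'll look.

```bash
python3 -c "
from h import *
a=capture('scene')[140:300,270:470];b=capture('wrist')
a=cv2.resize(a,None,fx=2.625,fy=2.625)
b=b[60:340,100:]
h=420
b=cv2.resize(b,None,fx=.6,fy=.6);c=np.zeros((600,525,3),np.uint8);c[:420]=a;c[430:430+168,:276]=b
cv2.imwrite('pics/c2.png',c[:,:,::-1])"
```

```text
(no output)
```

View pics/c2.png

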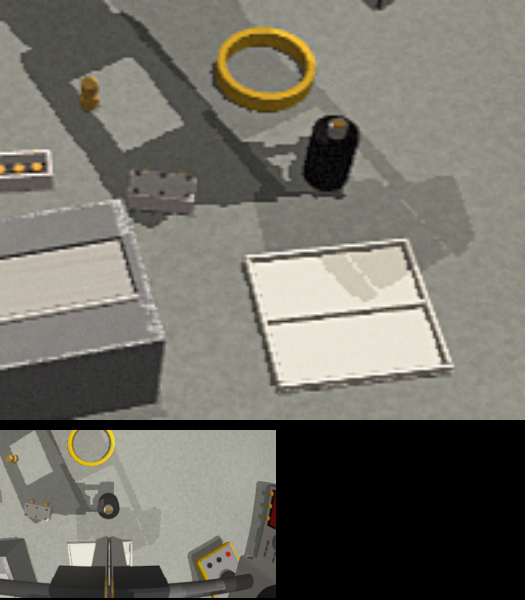

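```bash
python3 -c "
from h import *
from plan import pose
s,p,R,y=pose();print(p)
t=p+R.apply([0,0,.014])
for n in ('scene','side','wrist'): print(n,proj(n,t),proj(n,p), -camera_params(n)['R'].T@camera_params(n)['t'])
a=capture('scene')[60:220,330:490];b=capture('side')[60:260,60:260]
a=cv2.resize(a,(400,400));b=cv2.resize(b,(400,400));cv2.imwrite('pics/c3.png',np.hstack([a,b])[:,:,::-1])"
```

```text
[0.44833402 0.26745733 0.1915124 ]
scene [407.43187571 151.87636247] [408.70691346 146.97127867] [ 1.14842251 -0.03630111  0.93181349]
side [158.77863593 143.45016455] [157.50700111 137.0433209 ] [ 0.10705888 -0.43228828  0.4915447 ]
wrist [280.8774984  234.85728486] [280.82878995 242.47376625] [0.37074055 0.26778387 0.38478915]
```

View pics/c3.png

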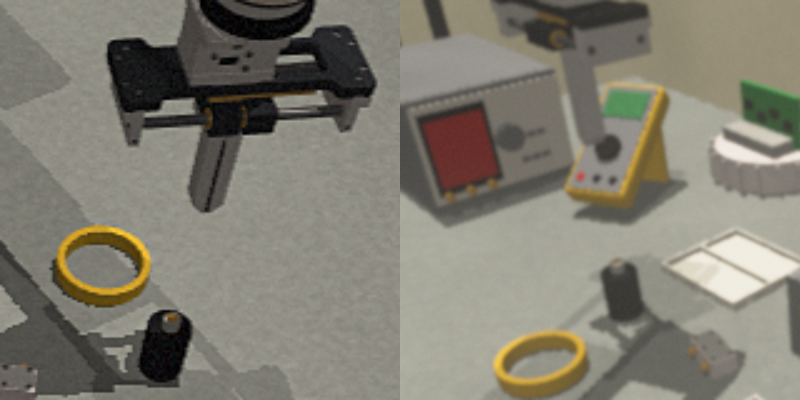

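```bash
python3 -c "
from h import *
def tri(a,b):
    M=[];r=[]
    for n,q in (('scene',a),('side',b)):
        o,d=ray(n,q);d/=np.linalg.norm(d);P=np.eye(3)-np.outer(d,d);M.append(P);r.append(P@o)
    x=np.linalg.lstsq(np.vstack(M),np.hstack(r),rcond=None);return x[0].round(4),x[1]**.5
print('tip',tri((412.8,144),(157,132.5)))
print('loadR plug',tri((399,187.5),(168.5,191.5)))
print('loadL plug',tri((145.5,199.5),(380,342)))
b=capture('wrist');cv2.imwrite('pics/c4.png',b[120:400,130:430,::-1])"
```

```text
tip (array([0.4507, 0.2728, 0.2001]), array([0.00193231]))
loadR plug (array([0.4485, 0.2689, 0.0638]), array([0.00213005]))
loadL plug (array([ 0.4313, -0.2844,  0.0648]), array([0.00092608]))
```

View pics/c4.png

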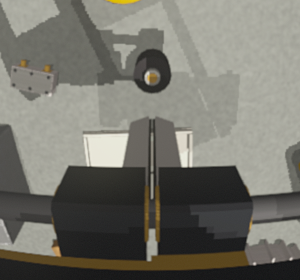

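The triangulated tips are about 22 mm higher than the stated geometry predicts. I'll descend again without closing and look there.

Request:
{"fn": "send_rows", "kwargs": {"series": [[[0,0,0],[0,0,0],0.8],[[0,0,0],[0,0,0],0.8],[[0,0,0],[0,0,0],0.8],[[0,0,0.4],[0,0,0],0.8],[[0,0,0.7],[0,0,0],0.8],[[0,0,0.97],[0,0,0],0.8],[[0,0,0.97],[0,0,0],0.8],[[0,0,0.97],[0,0,0],0.8],[[0,0,0.97],[0,0,0],0.8]]}}

```text
time_s: 4.95
tool_pos: [0.4497, 0.2681, 0.0473]
tcp_rot: [0.002, 3.137, 0.003]
contact_force: [0.5, 0.0, -0.6]
width: 0.0752
grasp_force: 0.0
```

```bash
python3 -c "
from h import *
from plan import pose
s,p,R,y=pose();print(p,s['width'],s['joints'].round(3))
for w in (1,-1):
  t=p+R.apply([0,w*s['width']/2,.014])
  for n in ('scene','side','wrist'): print(n,proj(n,t))
a=capture('scene')[100:230,330:460];b=capture('side')[110:240,100:230]
a=cv2.resize(a,(400,400));b=cv2.resize(b,(400,400));cv2.imwrite('pics/c5.png',np.hstack([a,b])[:,:,::-1])"
```

```text
[0.44968499 0.26810368 0.04727593] 0.0751898382645372 [ 0.429  0.099  1.648  0.     1.389 -1.14 ]
scene [412.61895277 196.03272861]
side [162.17699895 196.71922823]
wrist [335.65934544 234.63915716]
scene [379.42633027 198.43283615]
side [180.03714885 209.04727241]
wrist [226.08953354 234.55291827]
```

View pics/c5.png

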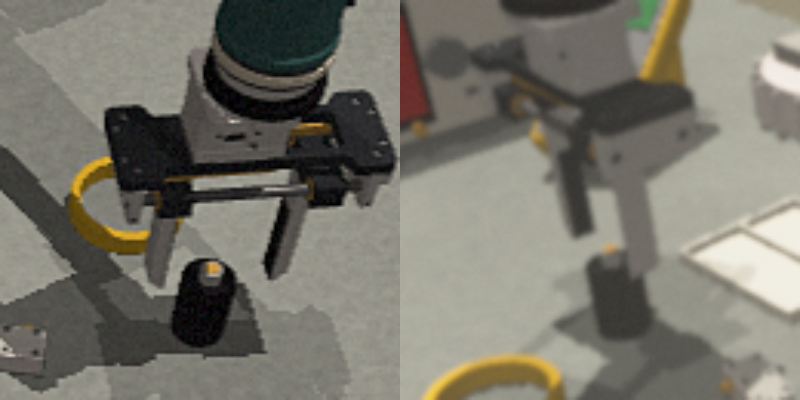

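```bash
cat >> h.py <<'E'
def tri(a,b,n1='scene',n2='side'):
    M=[];r=[]
    for n,q in ((n1,a),(n2,b)):
        o,d=ray(n,q);d/=np.linalg.norm(d);P=np.eye(3)-np.outer(d,d);M.append(P);r.append(P@o)
    x=np.linalg.lstsq(np.vstack(M),np.hstack(r),rcond=None);return x[0].round(4),(x[1]**.5).round(4)
E
python3 -c "
from h import *
print(tri((381,192.6),(178,200.4)),tri((419.4,191),(158.5,187)))
print(tri((399,187.5),(168.7,190)))
"
```

```text
(array([0.4497, 0.2315, 0.0546]), array([0.001])) (array([0.4518, 0.3171, 0.0533]), array([0.0012]))
(array([0.4501, 0.2685, 0.0666]), array([0.0011]))
```

The tips are really about 7 mm behind the reported TCP, not 14 mm ahead of it. The first grip also hadn't finished closing before the lift. I'll go about 26 mm lower and hold longer.

Request:
{"fn": "send_rows", "kwargs": {"series": [[[0,0,0.09],[0,0,0],0.75],[[0,0,0.175],[0,0,0],0.75],[[0,0,0.175],[0,0,0],0.75],[[0,0,0.175],[0,0,0],0],[[0,0,0.175],[0,0,0],0],[[0,0,0.175],[0,0,0],0],[[0,0,0.175],[0,0,0],0],[[0,0,0.175],[0,0,0],0],[[0,0,0.175],[0,0,0],0],[[0,0,0.175],[0,0,0],0]]}}

```text
time_s: 6.3
tool_pos: [0.4481, 0.2674, 0.0186]
tcp_rot: [0.002, 3.141, 0.001]
contact_force: [-0.1, 0.7, 2.9]
width: 0.0393
grasp_force: 30.0
```

```bash
python3 -c "
from plan import *
plan((.448,.268,.165,0),(.576,-.211,.165,1),(.576,-.211,.045,1))"
```

```text
at [0.4481 0.2674 0.0186] yaw -0.1 w 0.0393 t 6.3 F [-0.1  0.7  2.9]
(0.448, 0.268, 0.165, 0) call 1 [0.0, 0.004, -0.976] [0.0, 0.0, -0.0] rows 4
(0.576, -0.211, 0.165, 1) call 1 [-0.213, -0.798, 0.0] [0.0, 0.0, -0.006] rows 3
(0.576, -0.211, 0.165, 1) call 2 [-0.199, -0.802, 0.0] [0.0, 0.0, 0.0] rows 3
(0.576, -0.211, 0.165, 1) call 3 [-0.199, -0.802, 0.0] [0.0, 0.0, 0.0] rows 3
(0.576, -0.211, 0.165, 1) call 4 [-0.199, -0.802, 0.0] [0.0, 0.0, 0.0] rows 3
(0.576, -0.211, 0.045, 1) call 1 [0.0, 0.0, 0.8] [0.0, 0.0, 0.0] rows 3
```

Request:
{"fn": "send_rows", "kwargs": {"series": [[[0,0,-0.2],[0,0,0],0],[[0,0,-0.5],[0,0,0],0],[[0,0,-0.8],[0,0,0],0],[[0,0,-0.976],[0,0,0],0],[[0,0,-0.976],[0,0,0],0]]}}

```text
time_s: 6.92
tool_pos: [0.449, 0.2679, 0.1668]
tcp_rot: [0.002, 3.137, 0.003]
contact_force: [0.1, -0.0, -1.2]
width: 0.0396
grasp_force: 30.0
```

Request:
{"fn": "send_rows", "kwargs": {"series": [[[-0.07,-0.26,0],[0,0,0],0],[[-0.14,-0.53,0],[0,0,-0.006],0],[[-0.213,-0.798,0],[0,0,-0.006],0]]}}

```text
time_s: 7.3
tool_pos: [0.4785, 0.1462, 0.1618]
tcp_rot: [0.029, -3.137, 0.001]
contact_force: [0.5, 0.7, -0.4]
width: 0.0397
grasp_force: 30.0
```

Request:
{"fn": "send_rows", "kwargs": {"series": [[[-0.07,-0.27,0],[0,0,0],0],[[-0.13,-0.54,0],[0,0,0],0],[[-0.199,-0.802,0],[0,0,0],0]]}}

```text
time_s: 7.68
tool_pos: [0.5105, 0.0265, 0.1617]
tcp_rot: [0.028, -3.137, -0.001]
contact_force: [1.1, -0.9, -1.7]
width: 0.0394
grasp_force: 30.0
```

Request:
{"fn": "send_rows", "kwargs": {"series": [[[-0.07,-0.27,0],[0,0,0],0],[[-0.13,-0.54,0],[0,0,0],0],[[-0.199,-0.802,0],[0,0,0],0]]}}

```text
time_s: 8.05
tool_pos: [0.5425, -0.093, 0.1616]
tcp_rot: [0.027, -3.137, -0.002]
contact_force: [-0.2, 0.7, -0.9]
width: 0.0393
grasp_force: 30.0
```

Request:
{"fn": "send_rows", "kwargs": {"series": [[[-0.07,-0.27,0],[0,0,0],0],[[-0.13,-0.54,0],[0,0,0],0],[[-0.199,-0.802,0],[0,0,0],0],[[-0.199,-0.802,0],[0,0,0],0],[[-0.199,-0.802,0],[0,0,0],0],[[-0.199,-0.802,0],[0,0,0],0]]}}

```text
time_s: 8.8
tool_pos: [0.5752, -0.2103, 0.1639]
tcp_rot: [0.03, -3.14, -0.002]
contact_force: [-0.0, 0.8, -1.9]
width: 0.0401
grasp_force: 30.0
```

```bash
python3 -c "
from plan import *
from h import *
plan((.576,-.211,.0245,1))
a=capture('scene')[170:310,90:230];b=capture('side')[200:410,310:520]
a=cv2.resize(a,(400,400));b=cv2.resize(b,(400,400));cv2.imwrite('pics/d1.png',np.hstack([a,b])[:,:,::-1])"
```

```text
at [ 0.5752 -0.2103  0.1639] yaw 1.1 w 0.0401 t 8.8 F [-0.   0.8 -1.9]
(0.576, -0.211, 0.0245, 1) call 1 [-0.006, -0.006, 0.93] [0.0, -0.0, 0.001] rows 4
```

View pics/d1.png

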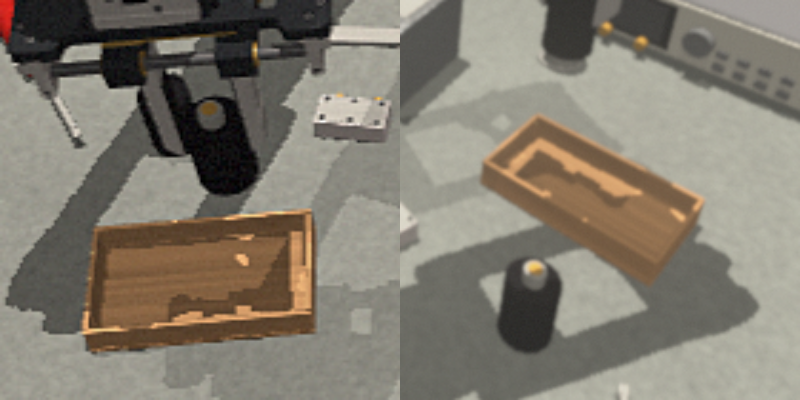

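```bash
python3 -c "
from h import *
print(onz('scene',(163.5,207.5),.212),onz('scene',(163.5,207.5),.222))"
```

```text
[ 0.574189   -0.20825486  0.212     ] [ 0.58216654 -0.205866    0.222     ]
```

Request:
{"fn": "send_rows", "kwargs": {"series": [[[0,0,0.25],[0,0,0],0],[[0,0,0.5],[0,0,0],0],[[0,0,0.75],[0,0,0],0],[[0,0,0.88],[0,0,0],0],[[0,0,0.935],[0,0,0],0],[[0,0,0.935],[0,0,0],0],[[0,0,0.935],[0,0,0],0.6],[[0,0,0.935],[0,0,0],0.6],[[0,0,0.935],[0,0,0],0.6],[[0,0,0.935],[0,0,0],0.6]]}}

```text
time_s: 10.15
tool_pos: [0.5758, -0.2118, 0.0248]
tcp_rot: [-0.028, 3.141, -0.0]
contact_force: [0.5, -0.3, -0.0]
width: 0.0567
grasp_force: 0.0
```

Request:
{"fn": "send_rows", "kwargs": {"series": [[[0,0,-0.25],[0,0,0],0.6],[[0,0,-0.5],[0,0,0],0.6],[[0,0,-0.75],[0,0,0],0.75],[[0,0,-0.935],[0,0,0],0.75],[[0,0,-0.935],[0,0,0],0.75],[[0,0,-0.935],[0,0,0],0.75]]}}

```text
time_s: 10.9
tool_pos: [0.575, -0.2114, 0.1631]
tcp_rot: [0.028, -3.14, -0.002]
contact_force: [0.1, 0.1, -0.8]
width: 0.0704
grasp_force: 0.0
```

```bash
python3 -c "
from plan import *
plan((.432,-.2835,.165,0),(.432,-.2835,.0186,0),(.432,-.2835,.165,0),(.577,-.288,.165,0),(.577,-.288,.0236,0))"
```

```text
at [ 0.575  -0.2114  0.1631] yaw 1.0 w 0.0704 t 10.9 F [ 0.1  0.1 -0.8]
(0.432, -0.2835, 0.165, 0) call 1 [0.962, -0.464, -0.012] [0.0, -0.001, 0.006] rows 4
(0.432, -0.2835, 0.0186, 0) call 1 [0.0, 0.0, 0.976] [0.0, 0.0, 0.0] rows 4
(0.432, -0.2835, 0.165, 0) call 1 [0.0, 0.0, -0.976] [0.0, 0.0, 0.0] rows 4
(0.577, -0.288, 0.165, 0) call 1 [-0.967, -0.03, 0.0] [0.0, 0.0, 0.0] rows 4
(0.577, -0.288, 0.0236, 0) call 1 [0.0, 0.0, 0.943] [0.0, 0.0, 0.0] rows 4
```

Request:
{"fn": "send_rows", "kwargs": {"series": [[[0.3,-0.15,0],[0,0,0],0.75],[[0.65,-0.3,-0.01],[0,0,0.006],0.75],[[0.962,-0.464,-0.012],[0,0,0.006],0.75],[[0.962,-0.464,-0.012],[0,0,0.006],0.75],[[0.962,-0.464,-0.012],[0,0,0.006],0.75],[[0.962,-0.464,-0.012],[0,0,0.006],0.75]]}}

```text
time_s: 11.65
tool_pos: [0.4332, -0.2831, 0.1655]
tcp_rot: [0.0, -3.141, -0.002]
contact_force: [0.1, 0.5, -0.1]
width: 0.0703
grasp_force: 0.0
```

Request:
{"fn": "send_rows", "kwargs": {"series": [[[0,0,0.3],[0,0,0],0.75],[[0,0,0.6],[0,0,0],0.75],[[0,0,0.85],[0,0,0],0.75],[[0,0,0.976],[0,0,0],0.75],[[0,0,0.976],[0,0,0],0.75],[[0,0,0.976],[0,0,0],0.75]]}}

```text
time_s: 12.4
tool_pos: [0.4337, -0.284, 0.0209]
tcp_rot: [0.0, 3.14, -0.001]
contact_force: [-0.2, 0.3, 0.6]
width: 0.0708
grasp_force: 0.0
```

Request:
{"fn": "send_rows", "kwargs": {"series": [[[0,0,0],[0,0,0],0],[[0,0,0],[0,0,0],0],[[0,0,0],[0,0,0],0],[[0,0,0],[0,0,0],0],[[0,0,0],[0,0,0],0],[[0,0,0],[0,0,0],0],[[0,0,0],[0,0,0],0]]}}

```text
time_s: 13.28
tool_pos: [0.4327, -0.2841, 0.0205]
tcp_rot: [0.002, 3.141, -0.001]
contact_force: [-0.5, -0.5, 3.2]
width: 0.0397
grasp_force: 30.0
```

Request:
{"fn": "send_rows", "kwargs": {"series": [[[0,0,-0.2],[0,0,0],0],[[0,0,-0.5],[0,0,0],0],[[0,0,-0.8],[0,0,0],0],[[0,0,-0.976],[0,0,0],0],[[0,0,-0.976],[0,0,0],0],[[0,0,-0.976],[0,0,0],0]]}}

```text
time_s: 14.02
tool_pos: [0.4318, -0.2832, 0.1643]
tcp_rot: [-0.002, -3.139, -0.004]
contact_force: [-0.0, 0.8, -1.3]
width: 0.0395
grasp_force: 30.0
```

```bash
python3 -c "
from plan import *
plan((.577,-.288,.165,0),(.577,-.288,.0236,0))"
```

```text
at [ 0.4318 -0.2832  0.1643] yaw -0.1 w 0.0395 t 14.03 F [-0.   0.8 -1.3]
(0.577, -0.288, 0.165, 0) call 1 [-0.968, -0.031, -0.007] [0.001, -0.001, -0.0] rows 4
(0.577, -0.288, 0.0236, 0) call 1 [0.0, 0.0, 0.943] [0.0, 0.0, 0.0] rows 4
```

Request:
{"fn": "send_rows", "kwargs": {"series": [[[-0.25,-0.01,0],[0,0,0],0],[[-0.5,-0.02,0],[0,0,0],0],[[-0.75,-0.03,0],[0,0,0],0],[[-0.968,-0.03,0],[0,0,0],0],[[-0.968,-0.03,0],[0,0,0],0],[[-0.968,-0.03,0],[0,0,0],0],[[-0.968,-0.03,0],[0,0,0],0]]}}

```text
time_s: 14.9
tool_pos: [0.5766, -0.2885, 0.166]
tcp_rot: [-0.003, -3.141, -0.001]
contact_force: [0.4, -0.3, -1.0]
width: 0.0398
grasp_force: 30.0
```

Request:
{"fn": "send_rows", "kwargs": {"series": [[[0,0,0.25],[0,0,0],0],[[0,0,0.5],[0,0,0],0],[[0,0,0.75],[0,0,0],0],[[0,0,0.88],[0,0,0],0],[[0,0,0.93],[0,0,0],0],[[0,0,0.93],[0,0,0],0],[[0,0,0.93],[0,0,0],0.58],[[0,0,0.93],[0,0,0],0.58],[[0,0,0.93],[0,0,0],0.58],[[0,0,0.93],[0,0,0],0.58]]}}

```text
time_s: 16.15
tool_pos: [0.5779, -0.2886, 0.0273]
tcp_rot: [0.002, 3.141, -0.0]
contact_force: [0.3, 0.5, 0.1]
width: 0.0544
grasp_force: 0.0
```

Request:
{"fn": "send_rows", "kwargs": {"series": [[[0,0,-0.25],[0,0,0],0.58],[[0,0,-0.5],[0,0,0],0.58],[[0,0,-0.75],[0,0,0],0.8],[[0,0,-0.93],[0,0,0],0.8],[[0,0,-0.93],[0,0,0],0.8]]}}

```text
time_s: 16.77
tool_pos: [0.5792, -0.2894, 0.1698]
tcp_rot: [0.002, 3.136, -0.005]
contact_force: [0.1, 0.1, 0.2]
width: 0.0751
grasp_force: 0.0
```

```bash
python3 -c "
from plan import *
plan((.433,-.143,.14,-12.2),(.433,-.143,.004,-12.2))"
```

```text
at [ 0.5792 -0.2894  0.1698] yaw -0.1 w 0.0751 t 16.77 F [0.1 0.1 0.2]
(0.433, -0.143, 0.14, -12.2) call 1 [0.488, 0.488, 0.095] [-0.001, 0.002, 0.067] rows 3
(0.433, -0.143, 0.14, -12.2) call 2 [0.579, 0.374, 0.099] [0.0, 0.0, 0.0] rows 3
(0.433, -0.143, 0.004, -12.2) call 1 [0.0, 0.0, 0.907] [0.0, 0.0, 0.0] rows 4
```

Request:
{"fn": "send_rows", "kwargs": {"series": [[[0.16,0.16,0],[0,0,0.02],0.9],[[0.3,0.3,0.05],[0,0,0.04],0.9],[[0.488,0.488,0.08],[0,0,0.067],0.9],[[0.488,0.488,0.08],[0,0,0.067],0.9]]}}

```text
time_s: 17.27
tool_pos: [0.5019, -0.2129, 0.1516]
tcp_rot: [-0.329, -3.119, -0.004]
contact_force: [-0.3, 0.2, 0.7]
width: 0.0845
grasp_force: 0.0
```

Request:
{"fn": "send_rows", "kwargs": {"series": [[[0.2,0.12,0.03],[0,0,0],0.9],[[0.4,0.25,0.06],[0,0,0],0.9],[[0.579,0.374,0.1],[0,0,0],0.9],[[0.579,0.374,0.1],[0,0,0],0.9],[[0.579,0.374,0.1],[0,0,0],0.9],[[0.579,0.374,0.1],[0,0,0],0.9]]}}

```text
time_s: 18.02
tool_pos: [0.4324, -0.1431, 0.1395]
tcp_rot: [0.333, 3.123, -0.0]
contact_force: [-0.4, 0.5, -0.2]
width: 0.0846
grasp_force: 0.0
```

Request:
{"fn": "send_rows", "kwargs": {"series": [[[0,0,0.3],[0,0,0],0.9],[[0,0,0.6],[0,0,0],0.9],[[0,0,0.8],[0,0,0],0.9],[[0,0,0.87],[0,0,0],0.9],[[0,0,0.87],[0,0,0],0.9],[[0,0,0.87],[0,0,0],0.9]]}}

```text
time_s: 18.77
tool_pos: [0.4329, -0.1429, 0.0106]
tcp_rot: [0.332, 3.121, -0.001]
contact_force: [-0.1, 1.2, 0.5]
width: 0.0845
grasp_force: 0.0
```

```bash
python3 -c "
from plan import *
from h import *
plan((.433,-.143,-.004,-12.2))
a=capture('scene')[150:290,120:260];b=capture('side')[230:370,230:370]
a=cv2.resize(a,(400,400));b=cv2.resize(b,(400,400));cv2.imwrite('pics/e1.png',np.hstack([a,b])[:,:,::-1])"
```

```text
at [ 0.4329 -0.1429  0.0106] yaw -12.1 w 0.0845 t 18.77 F [-0.1  1.2  0.5]
(0.433, -0.143, -0.004, -12.2) call 1 [-0.0, -0.0, 0.097] [-0.0, 0.001, 0.0] rows 2
```

View pics/e1.png

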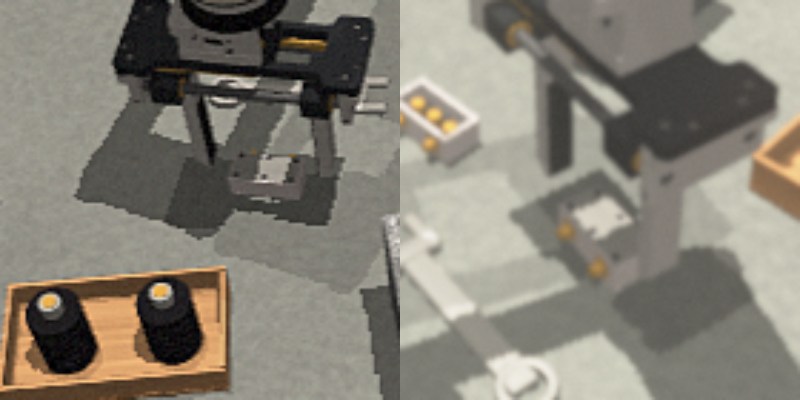

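```bash
python3 -c "
from h import *
print(tri((192.8,207),(319.3,328)),tri((234.5,218),(284,289.5)))"
```

```text
(array([ 0.4244, -0.1889,  0.0181]), array([0.0007])) (array([ 0.4532, -0.092 ,  0.0084]), array([0.0067]))
```

Request:
{"fn": "send_rows", "kwargs": {"series": [[[0,0,0.04],[0,0,0],0.9],[[0,0,0.07],[0,0,0],0.9],[[0,0,0.085],[0,0,0],0.9],[[0,0,0.085],[0,0,0],0.9]]}}

```text
time_s: 19.38
tool_pos: [0.4312, -0.142, -0.0042]
tcp_rot: [-0.332, -3.123, -0.001]
contact_force: [0.4, -0.3, 0.5]
width: 0.0846
grasp_force: 0.0
```

Request:
{"fn": "send_rows", "kwargs": {"series": [[[0,0,0.01],[0,0,0],0.9],[[0,0,0.013],[0,0,0],0.9],[[0,0,0.013],[0,0,0],0.9]]}}

```text
time_s: 19.75
tool_pos: [0.4315, -0.1421, -0.0057]
tcp_rot: [0.332, 3.124, 0.0]
contact_force: [0.2, 0.8, -0.6]
width: 0.0844
grasp_force: 0.0
```

Request:
{"fn": "send_rows", "kwargs": {"series": [[[0,0,0],[0,0,0],0],[[0,0,0],[0,0,0],0],[[0,0,0],[0,0,0],0],[[0,0,0],[0,0,0],0],[[0,0,0],[0,0,0],0],[[0,0,0],[0,0,0],0]]}}

```text
time_s: 20.5
tool_pos: [0.4315, -0.1422, -0.0057]
tcp_rot: [0.332, 3.124, -0.0]
contact_force: [-0.1, -0.3, 0.3]
width: 0.0555
grasp_force: 30.0
```

Request:
{"fn": "send_rows", "kwargs": {"series": [[[0,0,-0.2],[0,0,0],0],[[0,0,-0.5],[0,0,0],0],[[0,0,-0.8],[0,0,0],0],[[0,0,-0.99],[0,0,0],0],[[0,0,-0.99],[0,0,0],0]]}}

```text
time_s: 21.12
tool_pos: [0.433, -0.1428, 0.1452]
tcp_rot: [0.331, 3.119, -0.003]
contact_force: [-0.0, 0.1, -1.4]
width: 0.0556
grasp_force: 30.0
```

```bash
python3 -c "
from plan import *
c,s=np.cos(np.radians(2)),np.sin(np.radians(2))
dx=-.0265
x,y=.595+c*dx,.2517+s*dx
print(x,y)
plan((.47,-.14,.15,2),(round(x,3),round(y,3),.15,2),(round(x,3),round(y,3),.0,2))"
```

```text
0.5685161430839939 0.2507751633373837
at [ 0.433  -0.1428  0.1452] yaw -12.1 w 0.0556 t 21.12 F [-0.   0.1 -1.4]
(0.47, -0.14, 0.15, 2) call 1 [-0.237, 0.07, -0.031] [-0.001, 0.002, -0.078] rows 3
(np.float64(0.569), np.float64(0.251), 0.15, 2) call 1 [-0.25, 0.861, 0.0] [0.0, 0.0, 0.0] rows 4
(np.float64(0.569), np.float64(0.251), 0.15, 2) call 2 [-0.25, 0.861, 0.0] [0.0, 0.0, 0.0] rows 4
(np.float64(0.569), np.float64(0.251), 0.15, 2) call 3 [-0.25, 0.861, 0.0] [0.0, 0.0, 0.0] rows 4
(np.float64(0.569), np.float64(0.251), 0.0, 2) call 1 [0.0, 0.0, 0.5] [0.0, 0.0, 0.0] rows 3
(np.float64(0.569), np.float64(0.251), 0.0, 2) call 2 [0.0, 0.0, 0.5] [0.0, 0.0, 0.0] rows 3
```

Request:
{"fn": "send_rows", "kwargs": {"series": [[[-0.12,0.03,-0.03],[0,0,-0.04],0],[[-0.237,0.07,-0.03],[0,0,-0.078],0],[[-0.237,0.07,-0.03],[0,0,-0.078],0]]}}

```text
time_s: 21.5
tool_pos: [0.4678, -0.1388, 0.1447]
tcp_rot: [0.051, -3.137, -0.003]
contact_force: [-0.5, -0.7, -0.3]
width: 0.0558
grasp_force: 30.0
```

Request:
{"fn": "send_rows", "kwargs": {"series": [[[-0.08,0.28,0],[0,0,0],0],[[-0.16,0.57,0],[0,0,0],0],[[-0.25,0.861,0],[0,0,0],0]]}}

```text
time_s: 21.88
tool_pos: [0.5004, -0.0081, 0.1457]
tcp_rot: [0.047, -3.138, -0.0]
contact_force: [0.5, -0.1, -0.8]
width: 0.0554
grasp_force: 30.0
```

Request:
{"fn": "send_rows", "kwargs": {"series": [[[-0.08,0.28,0],[0,0,0],0],[[-0.16,0.57,0],[0,0,0],0],[[-0.25,0.861,0],[0,0,0],0]]}}

```text
time_s: 22.25
tool_pos: [0.5336, 0.1222, 0.1458]
tcp_rot: [0.048, -3.139, 0.001]
contact_force: [0.9, -0.2, -0.0]
width: 0.0557
grasp_force: 30.0
```

Request:
{"fn": "send_rows", "kwargs": {"series": [[[-0.08,0.28,0],[0,0,0],0],[[-0.16,0.57,0],[0,0,0],0],[[-0.25,0.861,0],[0,0,0],0],[[-0.25,0.861,0],[0,0,0],0],[[-0.25,0.861,0],[0,0,0],0],[[-0.25,0.861,0],[0,0,0],0]]}}

```text
time_s: 23.0
tool_pos: [0.5676, 0.2501, 0.147]
tcp_rot: [0.049, -3.141, 0.001]
contact_force: [0.1, -0.3, 0.1]
width: 0.0559
grasp_force: 30.0
```

```bash
python3 -c "
from plan import *
plan((.569,.251,.01,2),(.569,.251,-.001,2))"
```

```text
at [0.5676 0.2501 0.147 ] yaw 1.8 w 0.0559 t 23.0 F [ 0.1 -0.3  0.1]
(0.569, 0.251, 0.01, 2) call 1 [-0.01, 0.006, 0.914] [-0.0, -0.0, -0.001] rows 4
(0.569, 0.251, -0.001, 2) call 1 [0.0, 0.0, 0.073] [0.0, 0.0, 0.0] rows 2
```

Request:
{"fn": "send_rows", "kwargs": {"series": [[[0,0,0.3],[0,0,0],0],[[0,0,0.6],[0,0,0],0],[[0,0,0.85],[0,0,0],0],[[0,0,0.94],[0,0,0],0],[[0,0,0.983],[0,0,0],0],[[0,0,0.983],[0,0,0],0],[[0,0,0.983],[0,0,0],0]]}}

```text
time_s: 23.88
tool_pos: [0.5693, 0.252, 0.0019]
tcp_rot: [-0.052, 3.138, 0.002]
contact_force: [-0.1, -0.2, -0.4]
width: 0.0557
grasp_force: 30.0
```

Request:
{"fn": "send_rows", "kwargs": {"series": [[[0,0,0],[0,0,0],0.75],[[0,0,0],[0,0,0],0.75],[[0,0,0],[0,0,0],0.75],[[0,0,-0.3],[0,0,0],0.75],[[0,0,-0.6],[0,0,0],0.9],[[0,0,-0.9],[0,0,0],0.9],[[0,0,-0.98],[0,0,0],0.9],[[0,0,-0.98],[0,0,0],0.9]]}}

```text
time_s: 24.88
tool_pos: [0.5681, 0.2517, 0.1468]
tcp_rot: [-0.052, 3.14, 0.0]
contact_force: [-0.3, -0.2, 0.1]
width: 0.0847
grasp_force: 0.0
```

```bash
python3 -c "
from plan import *
plan((.461,.1215,.14,-12.4),(.461,.1215,-.0055,-12.4))"
```

```text
at [0.5681 0.2517 0.1468] yaw 1.9 w 0.0847 t 24.88 F [-0.3 -0.2  0.1]
(0.461, 0.1215, 0.14, -12.4) call 1 [0.371, -0.422, 0.022] [0.0, 0.0, 0.08] rows 3
(0.461, 0.1215, 0.14, -12.4) call 2 [0.256, -0.501, 0.023] [0.0, 0.0, 0.0] rows 3
(0.461, 0.1215, -0.0055, -12.4) call 1 [0.0, 0.0, 0.97] [0.0, 0.0, 0.0] rows 4
```

Request:
{"fn": "send_rows", "kwargs": {"series": [[[0.12,-0.14,0],[0,0,0.03],0.9],[[0.25,-0.28,0.02],[0,0,0.06],0.9],[[0.371,-0.422,0.022],[0,0,0.08],0.9],[[0.371,-0.422,0.022],[0,0,0.08],0.9]]}}

```text
time_s: 25.38
tool_pos: [0.5123, 0.1853, 0.1405]
tcp_rot: [-0.343, -3.118, 0.003]
contact_force: [-0.2, -0.0, 0.5]
width: 0.0844
grasp_force: 0.0
```

Request:
{"fn": "send_rows", "kwargs": {"series": [[[0.13,-0.25,0],[0,0,0],0.9],[[0.256,-0.501,0.023],[0,0,0],0.9],[[0.256,-0.501,0.023],[0,0,0],0.9],[[0.256,-0.501,0.023],[0,0,0],0.9],[[0.256,-0.501,0.023],[0,0,0],0.9]]}}

```text
time_s: 26.0
tool_pos: [0.4614, 0.1223, 0.1397]
tcp_rot: [-0.34, -3.123, -0.001]
contact_force: [-0.4, 0.4, -0.0]
width: 0.0845
grasp_force: 0.0
```

```bash
python3 -c "
from plan import *
plan((.461,.1215,-.0055,-12.4))"
```

```text
at [0.4614 0.1223 0.1397] yaw -12.4 w 0.0845 t 26.0 F [-0.4  0.4 -0. ]
(0.461, 0.1215, -0.0055, -12.4) call 1 [0.001, -0.006, 0.968] [0.0, -0.0, -0.0] rows 4
```

Request:
{"fn": "send_rows", "kwargs": {"series": [[[0,0,0.3],[0,0,0],0.9],[[0,0,0.6],[0,0,0],0.9],[[0,0,0.85],[0,0,0],0.9],[[0,0,0.93],[0,0,0],0.9],[[0,0,0.96],[0,0,0],0.9],[[0,0,0.96],[0,0,0],0.9],[[0,0,0.96],[0,0,0],0.9]]}}

```text
time_s: 26.88
tool_pos: [0.4622, 0.1217, -0.0023]
tcp_rot: [0.341, 3.12, 0.001]
contact_force: [0.8, -0.1, -0.3]
width: 0.0848
grasp_force: 0.0
```

Request:
{"fn": "send_rows", "kwargs": {"series": [[[0,0,0],[0,0,0],0],[[0,0,0],[0,0,0],0],[[0,0,0],[0,0,0],0],[[0,0,0],[0,0,0],0],[[0,0,0],[0,0,0],0],[[0,0,0],[0,0,0],0]]}}

```text
time_s: 27.62
tool_pos: [0.4608, 0.1214, -0.0038]
tcp_rot: [0.342, 3.123, -0.0]
contact_force: [-0.5, -0.5, 1.0]
width: 0.0558
grasp_force: 30.0
```

Request:
{"fn": "send_rows", "kwargs": {"series": [[[0,0,-0.2],[0,0,0],0],[[0,0,-0.5],[0,0,0],0],[[0,0,-0.8],[0,0,0],0],[[0,0,-0.97],[0,0,0],0],[[0,0,-0.97],[0,0,0],0]]}}

```text
time_s: 28.25
tool_pos: [0.4622, 0.1217, 0.1436]
tcp_rot: [0.341, 3.118, 0.002]
contact_force: [-0.6, -0.5, -1.7]
width: 0.0558
grasp_force: 30.0
```

```bash
python3 -c "
from plan import *
c,s=np.cos(np.radians(2)),np.sin(np.radians(2))
dx=.0335
x,y=.595+c*dx,.2517+s*dx
x,y=float(x.round(3)),float(y.round(3))
plan((x,y,.14,2),(x,y,-.0005,2))"
```

```text
at [0.4622 0.1217 0.1436] yaw -12.5 w 0.0558 t 28.25 F [-0.6 -0.5 -1.7]
(0.628, 0.253, 0.14, 2) call 1 [-0.445, 0.547, 0.015] [0.0, 0.001, -0.08] rows 3
(0.628, 0.253, 0.14, 2) call 2 [-0.568, 0.418, 0.012] [0.0, 0.0, 0.0] rows 3
(0.628, 0.253, -0.0005, 2) call 1 [0.0, 0.0, 0.937] [0.0, 0.0, 0.0] rows 4
```

Request:
{"fn": "send_rows", "kwargs": {"series": [[[-0.15,0.18,0],[0,0,-0.03],0],[[-0.3,0.36,0],[0,0,-0.06],0],[[-0.445,0.547,0],[0,0,-0.08],0],[[-0.445,0.547,0],[0,0,-0.08],0]]}}

```text
time_s: 28.75
tool_pos: [0.5433, 0.1879, 0.1378]
tcp_rot: [0.054, -3.136, 0.001]
contact_force: [-0.2, -0.8, -1.2]
width: 0.0557
grasp_force: 30.0
```

Request:
{"fn": "send_rows", "kwargs": {"series": [[[-0.19,0.14,0],[0,0,0],0],[[-0.38,0.28,0],[0,0,0],0],[[-0.568,0.418,0],[0,0,0],0],[[-0.568,0.418,0],[0,0,0],0],[[-0.568,0.418,0],[0,0,0],0],[[-0.568,0.418,0],[0,0,0],0]]}}

```text
time_s: 29.5
tool_pos: [0.6258, 0.2518, 0.1416]
tcp_rot: [0.051, -3.141, 0.0]
contact_force: [-0.6, -1.0, -0.6]
width: 0.0555
grasp_force: 30.0
```

```bash
python3 -c "
from plan import *
plan((.628,.253,.002,2))"
```

```text
at [0.6258 0.2518 0.1416] yaw 1.9 w 0.0555 t 29.5 F [-0.6 -1.  -0.6]
(0.628, 0.253, 0.002, 2) call 1 [-0.015, 0.008, 0.931] [-0.0, -0.0, -0.001] rows 4
```

Request:
{"fn": "send_rows", "kwargs": {"series": [[[0,0,0.3],[0,0,0],0],[[0,0,0.6],[0,0,0],0],[[0,0,0.8],[0,0,0],0],[[0,0,0.89],[0,0,0],0],[[0,0,0.935],[0,0,0],0],[[0,0,0.935],[0,0,0],0],[[0,0,0.935],[0,0,0],0]]}}

```text
time_s: 30.38
tool_pos: [0.6279, 0.253, 0.0032]
tcp_rot: [-0.052, 3.138, 0.001]
contact_force: [0.1, 0.4, -1.1]
width: 0.0553
grasp_force: 30.0
```

Request:
{"fn": "send_rows", "kwargs": {"series": [[[0,0,0],[0,0,0],0.75],[[0,0,0],[0,0,0],0.75],[[0,0,0],[0,0,0],0.75],[[0,0,-0.3],[0,0,0],0.75],[[0,0,-0.6],[0,0,0],0.9],[[0,0,-0.9],[0,0,0],0.9],[[0,0,-0.99],[0,0,0],0.9],[[0,0,-0.99],[0,0,0],0.9],[[0,0,-0.99],[0,0,0],0.9]]}}

```text
time_s: 31.5
tool_pos: [0.6255, 0.2522, 0.1467]
tcp_rot: [0.052, -3.136, 0.002]
contact_force: [0.0, -0.7, -1.2]
width: 0.0844
grasp_force: 0.0
```

```bash
python3 -c "
from plan import *
plan((.43,.002,.145,-5.2),(.429,.001,-.0045,-5.2))"
```

```text
at [0.6255 0.2522 0.1467] yaw 1.9 w 0.0844 t 31.5 F [ 0.  -0.7 -1.2]
(0.43, 0.002, 0.145, -5.2) call 1 [0.679, -0.812, 0.01] [-0.0, -0.001, 0.039] rows 4
(0.43, 0.002, 0.145, -5.2) call 2 [0.573, -0.89, 0.006] [0.0, 0.0, 0.0] rows 4
(0.429, 0.001, -0.0045, -5.2) call 1 [0.003, -0.004, 0.498] [0.0, 0.0, 0.0] rows 3
(0.429, 0.001, -0.0045, -5.2) call 2 [0.003, -0.004, 0.498] [0.0, 0.0, 0.0] rows 3
```

Request:
{"fn": "send_rows", "kwargs": {"series": [[[0.17,-0.2,0],[0,0,0.01],0.9],[[0.34,-0.4,0],[0,0,0.02],0.9],[[0.51,-0.6,0],[0,0,0.03],0.9],[[0.679,-0.812,0.01],[0,0,0.039],0.9]]}}

```text
time_s: 32.0
tool_pos: [0.5269, 0.1264, 0.1455]
tcp_rot: [-0.141, -3.134, 0.001]
contact_force: [0.6, -0.1, 0.7]
width: 0.0848
grasp_force: 0.0
```

Request:
{"fn": "send_rows", "kwargs": {"series": [[[0.15,-0.22,0],[0,0,0],0.9],[[0.3,-0.45,0],[0,0,0],0.9],[[0.45,-0.7,0],[0,0,0],0.9],[[0.573,-0.89,0.006],[0,0,0],0.9],[[0.573,-0.89,0.006],[0,0,0],0.9],[[0.573,-0.89,0.006],[0,0,0],0.9],[[0.573,-0.89,0.006],[0,0,0],0.9]]}}

```text
time_s: 32.88
tool_pos: [0.4318, 0.003, 0.1468]
tcp_rot: [-0.138, -3.138, -0.001]
contact_force: [-0.2, -0.6, 0.2]
width: 0.0844
grasp_force: 0.0
```

```bash
python3 -c "
from plan import *
plan((.429,.001,-.004,-5.2))
from h import *
a=capture('scene')[160:300,340:480];b=capture('wrist')[40:350,60:500]
a=cv2.resize(a,(400,400));b=cv2.resize(b,(400,282));b=np.vstack([b,np.zeros((118,400,3),np.uint8)]);cv2.imwrite('pics/f1.png',np.hstack([a,b])[:,:,::-1])"
```

```text
at [0.4318 0.003  0.1468] yaw -5.0 w 0.0844 t 32.88 F [-0.2 -0.6  0.2]
(0.429, 0.001, -0.004, -5.2) call 1 [0.008, -0.008, 0.503] [0.0, -0.0, 0.001] rows 3
(0.429, 0.001, -0.004, -5.2) call 2 [0.009, -0.007, 0.503] [0.0, 0.0, 0.0] rows 3
```

View pics/f1.png

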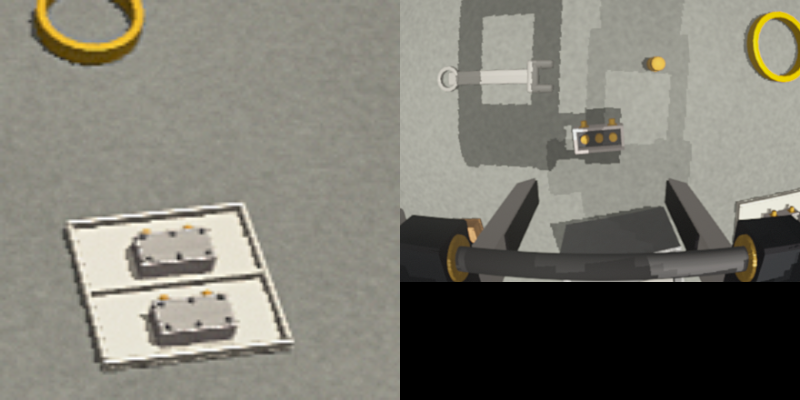

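Both lidded filters lie flat in their bays, and the open filter sits centred between the fingers. Grasping it.

Request:
{"fn": "send_rows", "kwargs": {"series": [[[0.015,-0.012,0.3],[0,0,0],0.9],[[0.015,-0.012,0.6],[0,0,0],0.9],[[0.015,-0.012,0.85],[0,0,0],0.9],[[0.015,-0.012,0.95],[0,0,0],0.9],[[0.015,-0.012,0.995],[0,0,0],0.9],[[0.015,-0.012,0.995],[0,0,0],0.9],[[0.015,-0.012,0.995],[0,0,0],0.9]]}}

```text
time_s: 33.85
tool_pos: [0.4305, 0.0004, -0.0003]
tcp_rot: [0.14, 3.135, -0.0]
contact_force: [0.0, -0.0, -0.0]
width: 0.0848
grasp_force: 0.0
```

Request:
{"fn": "send_rows", "kwargs": {"series": [[[0,0,0],[0,0,0],0.7],[[0,0,0],[0,0,0],0.7]]}}

```text
time_s: 34.1
tool_pos: [0.4295, 0.0005, -0.0012]
tcp_rot: [0.14, 3.137, -0.0]
contact_force: [1.1, 0.4, 0.1]
width: 0.0683
grasp_force: 0.0
```

Request:
{"fn": "send_rows", "kwargs": {"series": [[[0,0,0.022],[0,0,0],0.7],[[0,0,0.022],[0,0,0],0.7],[[0,0,0.022],[0,0,0],0],[[0,0,0.022],[0,0,0],0],[[0,0,0.022],[0,0,0],0],[[0,0,0.022],[0,0,0],0],[[0,0,0.022],[0,0,0],0]]}}

```text
time_s: 34.98
tool_pos: [0.4291, 0.0006, -0.0052]
tcp_rot: [-0.14, -3.138, -0.0]
contact_force: [-0.1, -0.8, -0.4]
width: 0.0562
grasp_force: 29.5
```

Request:
{"fn": "send_rows", "kwargs": {"series": [[[0,0,-0.2],[0,0,0],0],[[0,0,-0.5],[0,0,0],0],[[0,0,-0.8],[0,0,0],0],[[0,0,-0.98],[0,0,0],0],[[0,0,-0.98],[0,0,0],0],[[0,0,-0.98],[0,0,0],0]]}}

```text
time_s: 35.72
tool_pos: [0.4283, 0.0007, 0.1403]
tcp_rot: [-0.14, -3.136, -0.0]
contact_force: [0.3, 0.8, -0.7]
width: 0.0559
grasp_force: 29.5
```

```bash
python3 -c "
from plan import *
plan((.6015,.0195,.14,7.1),(.6015,.0195,.036,7.1))"
```

```text
at [0.4283 0.0007 0.1403] yaw -5.1 w 0.0559 t 35.73 F [ 0.3  0.8 -0.7]
(0.6015, 0.0195, 0.14, 7.1) call 1 [-0.57, 0.114, -0.0] [0.0, -0.001, -0.068] rows 3
(0.6015, 0.0195, 0.14, 7.1) call 2 [-0.581, -0.009, 0.001] [0.0, 0.0, 0.0] rows 3
(0.6015, 0.0195, 0.036, 7.1) call 1 [0.0, 0.0, 0.693] [0.0, 0.0, 0.0] rows 3
```

Request:
{"fn": "send_rows", "kwargs": {"series": [[[-0.19,0.04,0],[0,0,-0.02],0],[[-0.38,0.08,0],[0,0,-0.045],0],[[-0.57,0.114,0],[0,0,-0.068],0],[[-0.57,0.114,0],[0,0,-0.068],0]]}}

```text
time_s: 36.22
tool_pos: [0.5153, 0.0102, 0.1389]
tcp_rot: [0.195, -3.13, -0.001]
contact_force: [0.3, 1.0, -1.2]
width: 0.0562
grasp_force: 29.5
```

Request:
{"fn": "send_rows", "kwargs": {"series": [[[-0.2,0,0],[0,0,0],0],[[-0.4,0,0],[0,0,0],0],[[-0.581,-0.009,0],[0,0,0],0],[[-0.581,-0.009,0],[0,0,0],0],[[-0.581,-0.009,0],[0,0,0],0],[[-0.581,-0.009,0],[0,0,0],0]]}}

```text
time_s: 36.98
tool_pos: [0.6012, 0.0194, 0.1419]
tcp_rot: [0.195, -3.135, -0.0]
contact_force: [-0.6, 0.7, -0.9]
width: 0.056
grasp_force: 29.5
```

```bash
python3 -c "
from plan import *
plan((.6018,.0198,.14,7.1),(.6018,.0198,.036,7.1))
from h import *
a=capture('scene')[160:320,220:380];b=capture('side')[130:270,230:370]
a=cv2.resize(a,(400,400));b=cv2.resize(b,(400,400));cv2.imwrite('pics/g1.png',np.hstack([a,b])[:,:,::-1])"
```

```text
at [0.6012 0.0194 0.1419] yaw 7.1 w 0.056 t 36.98 F [-0.6  0.7 -0.9]
(0.6018, 0.0198, 0.14, 7.1) call 1 [-0.004, 0.002, 0.012] [0.0, -0.0, 0.0] rows 2
(0.6018, 0.0198, 0.036, 7.1) call 1 [0.0, 0.0, 0.693] [0.0, 0.0, 0.0] rows 3
```

View pics/g1.png

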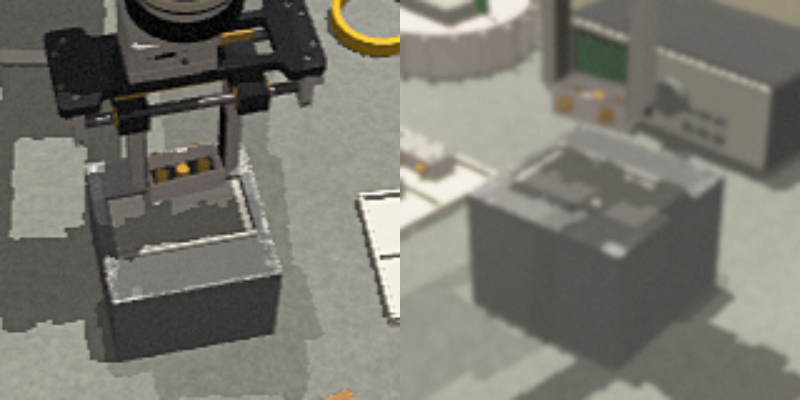

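The open filter is held level and square above the slot. Pushing it down through the flap in stages.

Request:
{"fn": "send_rows", "kwargs": {"series": [[[0,0,0.15],[0,0,0],0],[[0,0,0.28],[0,0,0],0],[[0,0,0.36],[0,0,0],0],[[0,0,0.4],[0,0,0],0],[[0,0,0.44],[0,0,0],0],[[0,0,0.44],[0,0,0],0]]}}

```text
time_s: 37.83
tool_pos: [0.6019, 0.0192, 0.0774]
tcp_rot: [0.195, -3.135, 0.001]
contact_force: [-4.4, -1.2, 6.5]
width: 0.0558
grasp_force: 29.8
```

Request:
{"fn": "send_rows", "kwargs": {"series": [[[0,0,0.08],[0,0,0],0],[[0,0,0.15],[0,0,0],0],[[0,0,0.21],[0,0,0],0],[[0,0,0.26],[0,0,0],0],[[0,0,0.285],[0,0,0],0],[[0,0,0.285],[0,0,0],0],[[0,0,0.285],[0,0,0],0]]}}

```text
time_s: 38.7
tool_pos: [0.6019, 0.0195, 0.0326]
tcp_rot: [0.195, -3.134, -0.0]
contact_force: [-1.4, 0.3, -1.1]
width: 0.0558
grasp_force: 29.7
```

Request:
{"fn": "send_rows", "kwargs": {"series": [[[0,0,0],[0,0,0],0.76],[[0,0,0],[0,0,0],0.76],[[0,0,0],[0,0,0],0.76],[[0,0,0],[0,0,0],0.76],[[0,0,0],[0,0,0],0.76]]}}

```text
time_s: 39.33
tool_pos: [0.6028, 0.0194, 0.0335]
tcp_rot: [-0.195, 3.135, -0.0]
contact_force: [-2.5, 0.3, 1.6]
width: 0.0713
grasp_force: 1.2
```

Request:
{"fn": "send_rows", "kwargs": {"series": [[[0,0,-0.1],[0,0,0],0.76],[[0,0,-0.2],[0,0,0],0.76],[[0,0,-0.3],[0,0,0],0.76],[[0,0,-0.4],[0,0,0],0.76],[[0,0,-0.6],[0,0,0],0.76],[[0,0,-0.95],[0,0,0],0.76],[[0,0,-0.95],[0,0,0],0.76],[[0,0,-0.95],[0,0,0],0.76]]}}

```text
time_s: 40.33
tool_pos: [0.6032, 0.0195, 0.1765]
tcp_rot: [-0.195, 3.133, -0.0]
contact_force: [-0.6, -0.0, 0.0]
width: 0.0714
grasp_force: 0.0
```

Request:
{"fn": "send_rows", "kwargs": {"series": [[[0.9,0,0],[0,0,0],0.76],[[0.9,0,0],[0,0,0],0.76],[[0.9,0,0],[0,0,0],0.76],[[0.9,0,0],[0,0,0],0.76],[[0.9,0,0],[0,0,0],0.76]]}}

```text
time_s: 40.95
tool_pos: [0.4698, 0.0027, 0.1756]
tcp_rot: [-0.196, 3.135, 0.0]
contact_force: [0.6, 0.2, 0.3]
width: 0.0713
grasp_force: 0.0
```

```bash
python3 -c "
from plan import *
from h import *
im=capture('scene')[:,:,::-1];cv2.imwrite('pics/h1.png',im)
o=cv2.imread('pics/a_scene.png')
# flap quad: brightness before/after and stray brass on flap
q=np.array([onzp for onzp in [proj('scene',np.array([*( np.array([.6018,.0198])+np.array([[np.cos(.124),-np.sin(.124)],[np.sin(.124),np.cos(.124)]])@np.array(c)),.095])) for c in ((-.026,-.05),(.022,-.05),(.022,.05),(-.026,.05))]]).astype(np.int32)
m=np.zeros(im.shape[:2],np.uint8);cv2.fillPoly(m,[q],255)
for n,i in (('before',o),('after',im)):
    print(n,cv2.mean(i,m)[:3],cv2.meanStdDev(cv2.cvtColor(i,cv2.COLOR_BGR2GRAY),mask=m)[1].ravel(), cv2.minMaxLoc(cv2.cvtColor(i,cv2.COLOR_BGR2GRAY),m)[:2])
def cnt(i,x0,y0,x1,y1):
    h=cv2.cvtColor(i[y0:y1,x0:x1],cv2.COLOR_BGR2HSV);return int((cv2.inRange(h,(10,150,130),(28,255,255))>0).sum())
print('brass near box',cnt(o,240,190,345,305),cnt(im,240,190,345,305))
plan((.5,.1,.2,0))"
```

```text
before (162.49868073878628, 173.44678979771328, 180.11345646437996) [17.93735977] (14.0, 240.0)
after (170.4212840809147, 181.93139841688657, 188.6930518909411) [18.96202486] (20.0, 248.0)
brass near box 28 0
at [0.4698 0.0028 0.1756] yaw 7.1 w 0.0716 t 41.0 F [-0.  -0.7  0.4]
(0.5, 0.1, 0.2, 0) call 1 [-0.28, 0.618, -0.163] [0.0, 0.0, 0.04] rows 3
```

The flap region looks the same as when it was shut, and no brass from the filter shows outside the box. The other four parts were seen in place. Handing in.

```bash
python3 -c "
from rig import *
print(hand_in())"
```

```text
the job is handed in; nothing more can be done
None
```

I handed the job in at about 41 s: both lidded filters are flat in the tray's two bays, both loads stand in the wooden box, and the lidless filter went through the flap. A final brightness check shows the flap shut; no verdict came back.

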